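Cover and latch the sample bay of a dry-block incubator

ROBOT

A 6-joint arm with a two-finger parallel gripper is mounted at the origin on the work surface. World frame = base frame: x ahead of the robot, y to its left, z up, the work surface at z = 0. Lengths are in m, angles in degrees, forces in N, time in s.
With the tool pointing down it reaches from about 0.275 to 0.725 m from the base axis. Payload 5.6 kg.
Tool frame: the origin (TCP) lies midway between the tips of the shut fingers; the grasp point (between the pads) lies 19 mm behind it; y points along the fingers, z is the direction in which the jaws open and shut, and the axes are right-handed (so a half turn about y gives the same grasp; the last joint's range is limited). The gripper opens to 85 mm and grips with 20 to 120 N. Pads are 22 mm wide; open, the fingers measure 114 mm over their backs; the gripper's body (76 mm by 85 mm) begins 54 mm behind the grasp point. The pads swing forward as they close: fully open they stand 13 mm farther back than shut.
Start: joints at [80.478, 14.616, 6.199, 0, -81.583, -16.306], TCP at [0.24, 0.495, 0.231] pointing down, gripper open.
Joint ranges: [-168.99, 168.99], [-69.2, 112.95], [-62.41, 85.93], [-164.36, 98.24], [-168.68, -3.75], [-174.98, 174.98]. Speed limits (degrees/s): [147.25, 147.25, 180, 180, 180, 180].

INTERFACE

Orientations are given as a 3x3 rotation matrix whose columns are the frame's x, y, z axes.
In Python, from workcell import env gives the robot as it stands.
- The arm moves only by the shell command python3 -m pendant 'ROWS'. ROWS is JSON, a list of rows, each a list of 3 entries, a list of its own where there are three numbers: the shift along the tool's x, y, z in cm, then the turn about the tool's y in degrees, then the opening in per cent of the stroke, from 0 (shut) to 100 (fully open). A call has 1 to 12 rows; each row is the pose to reach, as a shift and turn from the pose commanded when the call began, along the tool's axes at that moment; what a row does not reach only later rows make up. A row lasts 1/12 s, in which the tool goes at most 41.7 mm and 7.16 degrees, less where a joint would pass 70% of its speed; a pose out of reach is approached as far as the arm can. A call with a gripper value outside its range is refused whole. The fingers move at their own pace and stop on an object; the grip force is fixed at half the most. Time passes only in rows, so rows that repeat a pose let the fingers close. It gives the time, the measured TCP pose, the force and the opening at its end, in the units of the state.
- env.observe(): the state, without advancing time (a new reading comes with each control period).
- env.snapshot(name): name is "scene" or "top" or "wrist"; returns a dict with "color" (384x512x3 uint8, red, green, blue), "z_map" (384x512 float32, m along the optical axis (not along the pixel's ray), 0 where there is no reading), "fov_y" (degrees; the focal length in pixels is half the picture's height over the tangent of half this angle, whatever the lens; pixels are square), "cx", "cy" (the principal point, pixels), "xyz" and "rotation" of the camera in the world; the wrist camera has in their place "tool_from_camera" (4x4, takes a point from camera to tool coordinates, whose origin is the TCP and whose axes are the tool frame's). Camera axes: x right, y up, looking along -z (the intrinsics and any distortion apply to the point x, -y, -z); pixel columns grow to the right and rows downward; lengths in m; the calibration is good to about 2 mm. A picture is of the moment at which its call begins: read the wrist's pose just before it.
- env.job_done(): hands the job in, once; it reports no verdict.
The state is a dict: "clock": time; "joint_positions": joint angles; "dq": joint speeds; "tau": joint torques, N m; "tool_pos": TCP position; "eef_rot": TCP orientation; "contact_force": force on the tool from outside, world axes, zero at the start; "torque": the same for the moment, N m; "grip_width": finger opening in m.
Only numpy, scipy, OpenCV 4.12 (cv2) and the standard library are available. Lean on these libraries where they do the work, as an engineer would, in place of code of your own. Each camera call takes 0.05 s, during which the arm holds its last target.

TASK

Close the sample bay of the white incubator with its blue cover plate: swing the red latch clear of the pocket, tilt the cover's orange tongue in under the steel lip, rotate the cover down flat into its pocket under control (do not let it fall shut), let go of it, and swing the red latch fully back over it. Leave the tube rack, bottle, flask and beaker standing where they are.

Things in the scene. Friction and masses are not known exactly. Their poses are not given: they have to be found in the camera images.
- bay: White incubator, fixed; position and yaw vary. Origin at bench level under the pocket's centre; x points from its lip side (facing the robot) to its latch side, y left, z up. Housing x -90 to 100 mm, y -75 to 75 mm, rim top at z = 58 mm. A grey console 34 mm high stands before it, x -130 to -90.
- pocket (a point): Centre of the pocket's dark floor, at x = 0, y = 0, z = 48 mm in the bay's frame, 10 mm below the rim. The rectangular pocket is 113 mm long (x -56.5 to 56.5) and 83 mm wide (y -41.5 to 41.5), same axes as the bay.
- lip_edge (a point): Middle of the lower edge of the bright steel lip, at x = -46.5, y = 0, z = 57 mm in the bay's frame. The lip, 94 mm wide and 5 mm thick (z 57 to 62), overhangs the first 10 mm of the pocket at its -x end (x -56.5 to -46.5), 9 mm above the pocket's floor.
- latch (a joint): Red turn latch, rad. At 0 (fully closed) its bar points along the bay's -x, over the pocket's edge; the angle grows, to 1.9 at most, as it swings clockwise seen from above towards the bay's +y; from 1.3 it is clear of the pocket. Light friction (about 1 N at the post) holds it where left. Starts between 0 and 0.5, in the cover's way.
- latch_pivot (a point): The latch's vertical pivot on the +x rim: x = 80.5, y = 0, z = 58 mm in the bay's frame. The bar is 14 mm wide, reaches 46 mm from the pivot, underside at z = 60, top at z = 66 mm.
- latch_post (a point): Point on the axis of the red upright round thumb post of the latch, 36 mm from its pivot, 81 mm above the bench. The post is 12 mm in diameter and stands from the bar's top (z = 66 mm) up to z = 96 mm.
- cover: Blue cover plate, loose, about 0.25 kg, flat on the bench to one side of the bay. Origin: centre of its underside. 110 mm along x (-55 to 55), 80 along y. Blue part (x -39 to 55) 10 mm thick; orange tongue at the -x end 5 mm thick, 76 wide. Seated, its axes match the bay's, its origin is at about x = 0, y = 0, z = 48 mm in the bay's frame, its top flush with the rim.
- cover_nose (a point): Middle of the lower edge of the tongue's end: x = -55, y = 0, z = 0 in the cover's frame.
- cover_grip (a point): Middle of the cover's white upright grip rib, at x = 0, y = 0, z = 32 mm in the cover's frame. The rib is 14 mm thick (along the cover's x), 50 mm long (along y) and stands from z = 10 to z = 40 mm.
- rack: Yellow tube rack with coloured caps, loose, 120 x 80 mm, 54 mm high; origin at the centre of its underside. On the other side of the bay from the cover. To be left alone.
- bottle: Amber bottle, loose, 64 mm in diameter, 150 mm high; origin at the centre of its underside. To be left alone.
- flask: Green conical flask, loose, 72 mm in diameter at its foot, 120 mm high; origin at the centre of its underside. To be left alone.
- beaker: White beaker, loose, 66 mm in diameter, 85 mm high; origin at the centre of its underside. To be left alone.
There are look-alikes about, which are no part of the job. Of the things like the cover, leave any that is black or brown; of the rest the larger one is meant.

How it is judged:
By the outcome, as a careful person would: the job done as asked, in the order asked, and still so for the second after the job is handed in, with the robot touching nothing.
It also fails if it takes over 69 s, if anything falls off the work surface, if the arm or the gripper's body presses on something with over 40 N, if the wrist force passes 120 N, or if a joint passes its speed limit or range.

## Working session

There is one attempt and no reset: what is moved stays moved. The work goes in short steps, Python scripts to look and compute and a shell command to move; the robot and the scene stay as the last step left them, time stands still between calls to the robot, and variables do not carry over. Pictures are saved under pics/ and viewed, and the job is handed in when it is done.

```bash
ls; mkdir -p pics
python3 - <<'E'
from workcell import env
import cv2,numpy as np
o=env.observe()
for k,v in o.items(): print(k,np.round(v,4).tolist())
for n in ("scene","top","wrist"):
    s=env.snapshot(n)
    cv2.imwrite(f"pics/{n}0.png",s["color"][:,:,::-1])
    np.savez(f"pics/{n}0.npz",**s)
    print(n,{k:np.round(v,4).tolist() for k,v in s.items() if k not in("color","z_map")})
E
```

```text
pics
clock 0.0
joint_positions [80.4775, 14.6526, 6.1289, -0.0278, -81.5834, -16.3074]
dq [0.0109, 0.013, -0.047, -0.0221, 0.0549, 0.0063]
tau [0.0001, -38.6629, 23.7941, 5.3649, -0.006, 0.0]
tool_pos [0.2394, 0.4946, 0.2304]
eef_rot [[-0.9001, -0.0008, -0.4358], [0.4358, -0.0018, -0.9001], [-0.0001, -1.0, 0.0019]]
contact_force [0.5729, 0.4321, -0.8926]
torque [0.0122, 0.0077, 0.0287]
grip_width 0.0854
scene {'fov_y': 49.4505, 'cx': 258.6022, 'cy': 197.0613, 'xyz': [1.1291, 0.15, 0.9305], 'rotation': [[-0.3135, -0.7618, 0.567], [0.9496, -0.2537, 0.1842], [0.0035, 0.5961, 0.8029]]}
top {'fov_y': 47.576, 'cx': 260.3502, 'cy': 193.5966, 'xyz': [0.3911, -0.0116, 1.1336], 'rotation': [[-0.0026, 0.9952, -0.0977], [-0.9999, -0.0012, 0.0137], [0.0135, 0.0977, 0.9951]]}
wrist {'fov_y': 67.8443, 'cx': 251.9578, 'cy': 193.2087, 'tool_from_camera': [[0.0004, -0.9601, -0.2798, -0.0701], [0.0005, 0.2798, -0.9601, -0.1422], [1.0, 0.0002, 0.0006, -0.0004], [0.0, 0.0, 0.0, 1.0]]}
```

View pics/scene0.png

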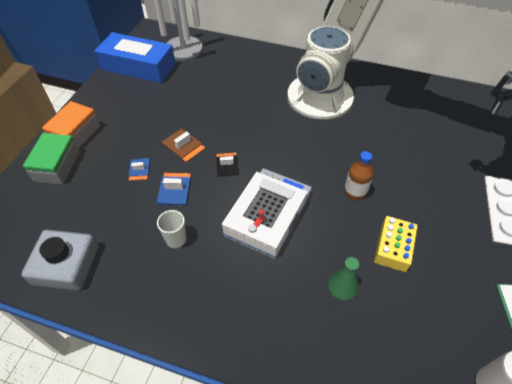

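View pics/top0.png

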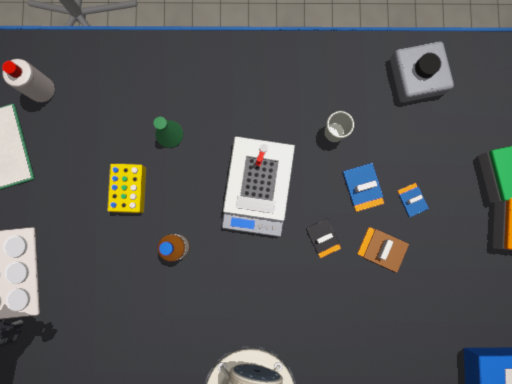

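View pics/wrist0.png

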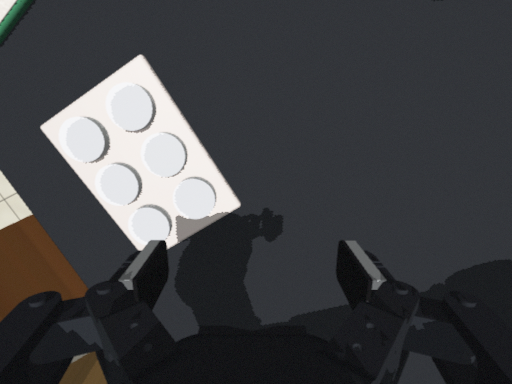

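```bash
cat > h.py <<'E'
import numpy as np,cv2
def load(n): return dict(np.load(f"pics/{n}.npz"))
def cam(s,o=None):
    if "xyz" in s: return np.array(s["xyz"]),np.array(s["rotation"])
    T=np.array(s["tool_from_camera"]);R=np.array(s["R"]);p=np.array(s["p"])
    return p+R@T[:3,3],R@T[:3,:3]
def foc(s): return 192/np.tan(np.radians(float(s["fov_y"])/2))
def ray(s,uv):
    c,R=cam(s);uv=np.atleast_2d(uv).astype(float);f=foc(s)
    d=np.c_[(uv[:,0]-s["cx"])/f,-(uv[:,1]-s["cy"])/f,-np.ones(len(uv))]
    return c,d@R.T
def onz(s,uv,z):
    c,d=ray(s,uv); t=(z-c[2])/d[:,2]; return c+d*t[:,None]
def cloud(s):
    v,u=np.mgrid[0:384,0:512]; c,d=ray(s,np.c_[u.ravel(),v.ravel()])
    return (c+d*s["z_map"].ravel()[:,None]).reshape(384,512,3)
def proj(s,P):
    c,R=cam(s);q=(np.atleast_2d(P)-c)@R;f=foc(s)
    return np.c_[s["cx"]+f*q[:,0]/-q[:,2],s["cy"]-f*q[:,1]/-q[:,2]]
def hsv(s): return cv2.cvtColor(s["color"],cv2.COLOR_RGB2HSV)
def snap(n,name):
    from workcell import env
    o=env.observe();s=dict(env.snapshot(n))
    if n=="wrist": s["R"]=np.array(o["eef_rot"]);s["p"]=np.array(o["tool_pos"])
    np.savez(f"pics/{name}.npz",**s);cv2.imwrite(f"pics/{name}.png",s["color"][:,:,::-1]);return s
def rectmask(s,m,z):
    cs,_=cv2.findContours(m.astype(np.uint8),cv2.RETR_EXTERNAL,cv2.CHAIN_APPROX_NONE)
    out=[]
    for c in sorted(cs,key=cv2.contourArea,reverse=True)[:6]:
        if cv2.contourArea(c)<8: continue
        P=onz(s,c[:,0,:],z)[:,:2]*1000
        r=cv2.minAreaRect(P.astype(np.float32)); out.append((c[:,0].mean(0).round(1),np.round(r[0],1),np.round(r[1],1),round(r[2],1)))
    return out
E
python3 - <<'E'
from h import *
s=load("top0");H=hsv(s);C=cloud(s);h,S,V=H[...,0],H[...,1],H[...,2]
print("blue",*rectmask(s,(h>100)&(h<118)&(S>150)&(V>70),.01),sep="\n")
print("orange",*rectmask(s,(h>8)&(h<20)&(S>180)&(V>170),.005),sep="\n")
print("red",*rectmask(s,((h<5)|(h>174))&(S>150)&(V>100),.066),sep="\n")
print("white",*rectmask(s,(S<40)&(V>190),.058),sep="\n")
# height points
for uv in [(245,150),(285,150),(275,223),(255,205),(366,187),(262,180),(413,200),(320,238),(335,128),(383,250),(368,186)]:
    print(uv,C[uv[1],uv[0]].round(4),H[uv[1],uv[0]])
E
python3 - <<'E'
import cv2
a=cv2.imread("pics/top0.png")[110:270,200:440];cv2.imwrite("pics/topcrop.png",cv2.resize(a,None,fx=3.3,fy=3.3,interpolation=cv2.INTER_CUBIC))
E
```

```text
blue
(array([487.3, 364.5]), array([  68.1, -598.5]), array([120.4,  87.6]), 89.7)
(array([255.7,  28.4]), array([948.9, -20.8]), array([   8.6, 1375.9]), 0.0)
(array([363.1, 184.6]), array([ 527.5, -292.9]), array([91.2, 81. ]), 16.3)
(array([412.9, 201.2]), array([ 479.6, -425.3]), array([60.2, 55.7]), 23.6)
(array([241.8, 222.8]), array([425.8,  20.1]), array([57.9, 18.9]), 81.8)
(array([165.8, 247.9]), array([362.2, 214.2]), array([30.5, 30.6]), 1.0)
orange
(array([365.7, 241.5]), array([ 378. , -299.7]), array([16.2, 75.6]), 65.3)
(array([509.9, 223.5]), array([ 424.5, -676.5]), array([  7.9, 130.6]), 86.6)
(array([369.2, 204.2]), array([ 473.3, -309.8]), array([13.2, 75. ]), 16.5)
(array([329.1, 250.4]), array([ 354.4, -203.7]), array([11.4, 56.8]), 26.0)
(array([407., 188.]), array([ 516.3, -411.3]), array([ 8.7, 50.2]), 23.6)
red
(array([10.3, 67.1]), array([814. , 602.1]), array([45.2, 29.2]), 51.5)
(array([259.5, 158.5]), array([583.9, -24.6]), array([12.5, 34.1]), 68.3)
white
(array([258.9, 178.2]), array([536.4, -23.3]), array([149.8, 190.2]), 81.5)
(array([ 19.3, 276.5])
[... 206 characters left out ...]
array([17.7, 73.1]), array([805.1, 587.1]), array([61.2, 67.3]), 59.7)
(array([215.1, 374.4]), array([67.7, 83.2]), array([21.9, 52.5]), 75.8)
(245, 150) [0.6062 0.0117 0.0595] [ 30   5 236]
(285, 150) [ 0.6064 -0.0885  0.0586] [ 30   2 236]
(275, 223) [ 0.4246 -0.0636  0.0323] [116   9 190]
(255, 205) [ 0.468  -0.0131  0.0629] [173   5 221]
(366, 187) [ 0.515  -0.2946  0.0397] [ 20   3 234]
(262, 180) [ 0.5322 -0.0308  0.0466] [150   3  93]
(413, 200) [ 0.4827 -0.4173  0.0285] [ 30   5 234]
(320, 238) [ 0.3866 -0.1767  0.0334] [ 23   5 222]
(335, 128) [ 0.6765 -0.2255  0.0042] [ 24  16 162]
(383, 250) [ 0.3563 -0.3337  0.0378] [ 13  15 156]
(368, 186) [ 0.5177 -0.3001  0.0386] [ 20   3 236]
```

View pics/topcrop.png

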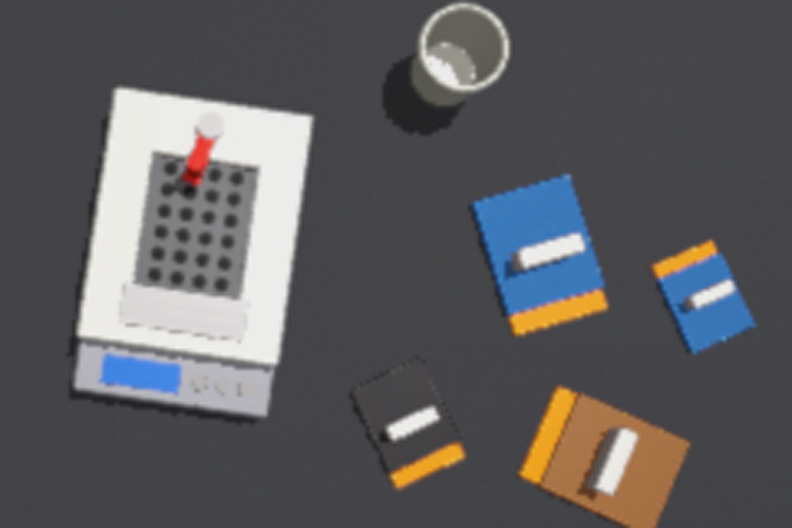

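```bash
python3 -m pendant '[[[-3,0,2],0,60],[[-7,0,4.2],0,30],[[-11,0,6.7],0,30],[[-15,0,9.2],0,30],[[-18.5,0,11.3],0,30],[[-22,0,13.4],0,30],[[-25.5,0,15.6],0,30],[[-29,0,17.8],0,30],[[-32.5,0,20],0,30],[[-36,0,22],0,30],[[-39.5,0,24.2],0,30],[[-43,0,26.3],0,30]]'
python3 -m pendant '[[[-3,0,2],0,30],[[-6,0,3.8],0,30],[[-8,0,5],0,30],[[-9.1,0,5.7],0,30],[[-9.1,0,5.7],0,30],[[-9.1,0,5.7],0,30]]'
python3 - <<'E'
from h import *
snap("wrist","w1")
E
```

```text
clock: 1.15
tool_pos: [0.5073, 0.0772, 0.2312]
eef_rot: [[-0.9, -0.0, -0.436], [0.436, 0.0, -0.9], [0.0, -1.0, -0.0]]
contact_force: [1.1, 0.8, 0.9]
grip_width: 0.0258
clock: 1.65
tool_pos: [0.5636, -0.0118, 0.2308]
eef_rot: [[-0.9, -0.001, -0.437], [0.437, 0.0, -0.9], [0.001, -1.0, 0.0]]
contact_force: [-0.4, 0.2, -0.0]
grip_width: 0.0257
```

View pics/w1.png

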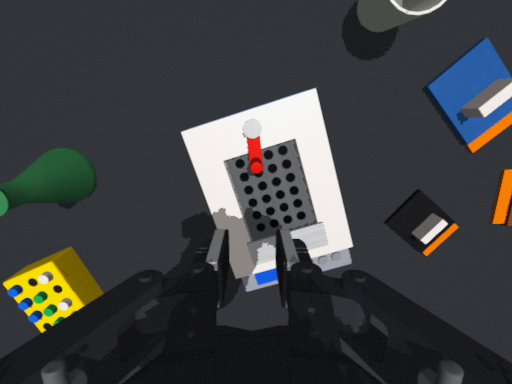

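Run:
```python
from h import *
s=load("w1");H=hsv(s);C=cloud(s);h,S,V=H[...,0],H[...,1],H[...,2]
print(proj(s,s["p"]))
m=((h<6)|(h>174))&(S>150)&(V>80)
Z=C[...,2]
ys,xs=np.where(m&(Z>.09)&(Z<.105)&(xs_:=np.ones_like(m)))
P=C[ys,xs];print("posttop",len(xs),xs.mean(),ys.mean(),P.mean(0),P.min(0),P.max(0))
print("posttop ray",onz(s,[[xs.mean(),ys.mean()]],.096))
yb,xb=np.where(m&(Z>.06)&(Z<.07));print("bar",len(xb),C[yb,xb].mean(0))
bb=cv2.minAreaRect((C[yb,xb][:,:2]*1000).astype(np.float32));print(bb)
# housing straight edges: right, top
w=(S<40)&(V>200)
cs,_=cv2.findContours(w.astype(np.uint8),cv2.RETR_EXTERNAL,cv2.CHAIN_APPROX_NONE)
c=max(cs,key=cv2.contourArea);ap=cv2.approxPolyDP(c,5,True)[:,0];
for a,q in zip(ap,onz(s,ap,.058)): print(a,q.round(4))
cap=(np.hypot(*(np.mgrid[0:384,0:512]-np.array([129,252])[:,None,None]))<10)
print("cap",C[129,252],H[129,252])
pk=(S<40)&(V<140)&(V>60)
print("blue",*rectmask(s,(h>100)&(h<118)&(S>150)&(V>70),.01),sep="\n")
```

```text
[[252.8425295  243.46904299]]
posttop 120 255.59166666666667 166.99166666666667 [ 0.5766944  -0.02159629  0.0954487 ] [ 0.57059845 -0.02711065  0.09092694] [ 0.58227647 -0.01573354  0.09689754]
posttop ray [[ 0.57679939 -0.02163966  0.096     ]]
bar 276 [ 0.58930715 -0.02644288  0.06585997]
((584.4390258789062, -24.30173683166504), (13.75118350982666, 36.016544342041016), 70.31246185302734)
[181 132] [0.6398 0.0371 0.058 ]
[211 212] [0.5445 0.0514 0.058 ]
[224 207] [0.5434 0.0348 0.058 ]
[239 218] [0.5235 0.0252 0.058 ]
[222 161] [0.5923 0.0119 0.058 ]
[247 152] [ 0.5892 -0.0176  0.058 ]
[241 133] [ 0.6105 -0.0208  0.058 ]
[259 135] [ 0.6    -0.0374  0.058 ]
[262 148] [ 0.5859 -0.0343  0.058 ]
[295 138] [ 0.58   -0.0713  0.058 ]
[317 220] [ 0.4809 -0.0565  0.058 ]
[323 222] [ 0.4755 -0.062   0.058 ]
[292 236] [ 0.475  -0.0217  0.058 ]
[303 238] [ 0.4668 -0.0325  0.058 ]
[311 257] [ 0.439  -0.0314  0.058 ]
[352 245] [ 0.4322 -0.0824  0.058 ]
[315  89] [ 0.617 -0.11   0.058]
cap [ 0.60959268 -0.03363853  0.06739903] [135   2 219]
blue
(array([475.4,  94.2]), array([ 527.5, -292.4]), array([93.3, 80. ]), 16.2)
(array([266.6, 276.1]), array([409.5,  39.7]), array([32.7, 18.3]), 81.3)
(array([ 14. , 290.8]), array([549.6, 384.4]), array([12.5, 23.7]), 7.1)
(array([ 24.4, 303.9]), array([525. , 385.6]), array([12.2, 24.5]), 11.8)
(array([ 34.5, 316.6]), array([500., 386.]), array([12.5, 25.9]), 13.3)
```

```bash
cat >> h.py <<'E'
BO=np.array([.531,-.022]);BY=np.radians(-8.5)
def bay(x,y): 
    c,s_=np.cos(BY),np.sin(BY);return BO+np.array([c*x-s_*y,s_*x+c*y])/1000
def post(phi): return bay(80.5-36*np.cos(phi),36*np.sin(phi))
def totool(dw,R):  # world m -> tool cm
    return np.round(100*np.array(R).T@np.array(dw),2)
E
python3 - <<'E'
from h import *
from workcell import env
o=env.observe();R=np.array(o["eef_rot"]);p=np.array(o["tool_pos"]);print(p,o["dq"])
d=np.r_[post(.2),.073]-p;print(totool(d,R),post(.2))
for f in np.linspace(.2,1.75,12): print(round(f,2),totool(np.r_[post(f)-post(.2),0],R))
E
```

```text
[ 0.56344765 -0.01123312  0.23108189] [ 1.06194607 -0.76118984 -0.24097581  0.0854816  -0.01446633  0.09541174]
[-1.66 15.81  0.35] [ 0.57677807 -0.02161005]
0.2 [0. 0. 0.]
0.34 [ 0.02  0.   -0.51]
0.48 [-0.04  0.   -1.01]
0.62 [-0.16 -0.   -1.5 ]
0.76 [-0.36 -0.   -1.97]
0.9 [-0.61 -0.   -2.41]
1.05 [-0.93 -0.   -2.8 ]
1.19 [-1.3  -0.   -3.15]
1.33 [-1.71 -0.   -3.44]
1.47 [-2.16 -0.   -3.68]
1.61 [-2.64 -0.   -3.84]
1.75 [-3.14 -0.   -3.94]
```

```bash
python3 -m pendant '[[[-1,2,0.2],0,30],[[-1.7,5,0.35],0,30],[[-1.7,8,0.35],0,30],[[-1.7,11,0.35],0,30],[[-1.7,13,0.35],0,30],[[-1.7,14.5,0.35],0,30],[[-1.7,15.5,0.35],0,30],[[-1.7,15.8,0.35],0,30],[[-1.7,15.8,0.35],0,30],[[-1.7,15.8,0.35],0,30]]'
python3 - <<'E'
from h import *
s=snap("wrist","w2");print(s["p"],proj(s,s["p"]))
E
```

```text
clock: 2.53
tool_pos: [0.5783, -0.0218, 0.0745]
eef_rot: [[-0.901, 0.002, -0.435], [0.435, 0.0, -0.901], [-0.002, -1.0, -0.001]]
contact_force: [-0.0, 0.4, 0.1]
grip_width: 0.0253
[ 0.57825713 -0.02180852  0.07449052] [[252.84494909 243.46797211]]
```

View pics/w2.png

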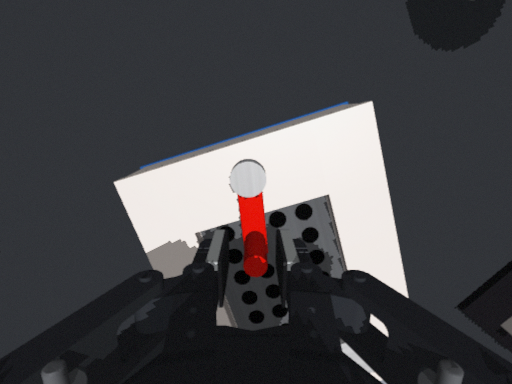

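```bash
python3 -m pendant '[[[0,0,-0.5],5,30],[[0,0,-1],12,30],[[-0.16,0,-1.5],19,30],[[-0.36,0,-2],26,30],[[-0.6,0,-2.4],33,30],[[-0.95,0,-2.8],40,30],[[-1.3,0,-3.15],47,30],[[-1.7,0,-3.45],54,30],[[-2.2,0,-3.7],61,30],[[-2.65,0,-3.85],68,30],[[-3.15,0,-3.95],75,30],[[-3.5,0,-3.95],80,30]]'
python3 - <<'E'
from h import *
s=snap("wrist","w3");R=s["R"];p=s["p"]
print(p,totool(np.r_[post(1.9)-p[:2],0],R))
E
```

```text
clock: 3.58
tool_pos: [0.627, -0.0016, 0.0744]
eef_rot: [[0.279, 0.001, -0.96], [0.96, 0.001, 0.279], [0.001, -1.0, -0.001]]
contact_force: [-1.4, 1.1, -0.7]
grip_width: 0.0257
[ 0.62699201 -0.00159168  0.07443441] [-0.03 -0.   -0.03]
```

View pics/w3.png

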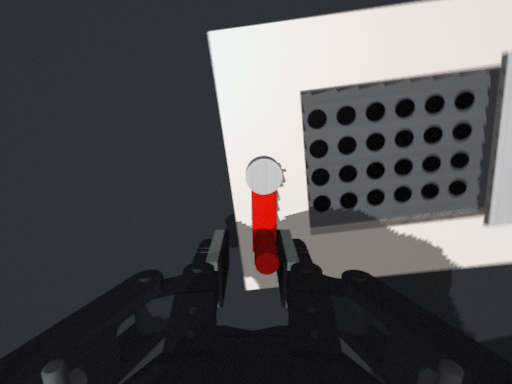

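```bash
python3 -m pendant '[[[0,-1.5,0],0,30],[[0,-4,0],0,40],[[-2,-7,0.1],0,60],[[-5,-9,0.3],6,80],[[-8.5,-10,0.5],13,80],[[-12.5,-10,0.8],20,80],[[-16.5,-10,1.1],27,80],[[-20.5,-10,1.4],34,80],[[-24,-10,1.7],41,80],[[-27.5,-10,1.9],48,80],[[-30,-10,2.1],55,80],[[-31.2,-10,2.1],57.6,80]]'
python3 -m pendant '[[[0,0,0],0,80],[[0,0,0],0,80]]'
python3 - <<'E'
from h import *
s=snap("wrist","w4");R=s["R"];p=s["p"]
H=hsv(s);h,S,V=H[...,0],H[...,1],H[...,2];C=cloud(s);Z=C[...,2]
print(p,R.round(3).tolist())
print("blue",*rectmask(s,(h>100)&(h<118)&(S>150)&(V>60),.01),sep="\n")
print("orange",*rectmask(s,(h>8)&(h<20)&(S>180)&(V>150),.005),sep="\n")
m=(S<50)&(V>150)&(Z>.036)&(Z<.046)
print("rib",*rectmask(s,m,.04),sep="\n")
E
```

```text
clock: 4.63
tool_pos: [0.5197, -0.2994, 0.1745]
eef_rot: [[0.96, 0.001, -0.279], [0.279, -0.001, 0.96], [0.001, -1.0, -0.002]]
contact_force: [0.9, 0.7, 0.3]
grip_width: 0.0686
clock: 4.8
tool_pos: [0.5211, -0.2967, 0.1739]
eef_rot: [[0.958, 0.001, -0.287], [0.287, -0.0, 0.958], [0.001, -1.0, -0.001]]
contact_force: [0.3, 0.5, -0.6]
grip_width: 0.0685
[ 0.52112524 -0.29669152  0.1738772 ] [[0.958, 0.001, -0.287], [0.287, -0.0, 0.958], [0.001, -1.0, -0.001]]
blue
(array([251.2, 177.4]), array([ 525.6, -293.7]), array([93., 80.]), 15.9)
(array([425.8, 215. ]), array([512.1, -94. ]), array([  4.8, 167.4]), 80.9)
(array([117.7,  84.5]), array([ 467.7, -454.2]), array([16.8, 32.4]), 71.9)
(array([159.9, 105.2]), array([ 474.4, -407.7]), array([16.4,  9.6]), 60.2)
(array([168. , 101.2]), array([ 469.4, -400.5]), array([60.7,  1.9]), 23.2)
(array([147.7,  73.8]), array([ 449.8, -423.7]), array([ 8.4, 21.1]), 23.6)
orange
(array([260.1, 135.7]), array([ 474.4, -301.7]), array([ 7.4, 21.5]), 16.7)
(array([281. , 135.6]), array([ 468. , -280.1]), array([ 7.4, 17.2]), 16.7)
rib
(array([443.7, 223.5]), array([509.9, -93.9]), array([ 10.5, 160.4]), 81.5)
(array([251.7, 181.6]), array([ 518.1, -297. ]), array([13.3, 49. ]), 16.6)
(array([242.9,   6.5]), array([ 372.4, -348.1]), array([14.2, 19.1]), 64.9)
(array([275. , 301.8]), array([ 646.5, -230.9]), array([22.3, 53.9]), 21.0)
```

View pics/w4.png

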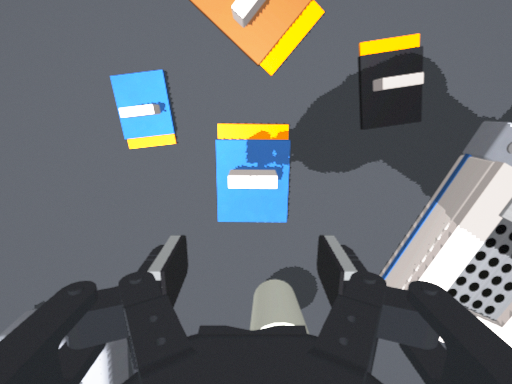

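```bash
python3 -m pendant '[[[-0.2,3,0.1],0,80],[[-0.3,6.5,0.1],0,80],[[-0.3,10,0.1],0,80],[[-0.3,12.5,0.1],0,80],[[-0.3,14.5,0.1],0,80],[[-0.3,15.8,0.1],0,80],[[-0.3,16.4,0.1],0,80],[[-0.3,16.4,0.1],0,80],[[-0.3,16.4,0.1],0,80],[[-0.3,16.4,0.1],0,50],[[-0.3,16.4,0.1],0,30],[[-0.3,16.4,0.1],0,30]]'
python3 -m pendant '[[[0,0,0],0,30],[[0,0,0],0,30],[[0,0,0],0,30],[[0,0,0],0,30]]'
python3 - <<'E'
from h import *
s=snap("wrist","w5")
E
```

```text
clock: 5.85
tool_pos: [0.5192, -0.2967, 0.0112]
eef_rot: [[0.958, 0.003, -0.286], [0.286, -0.001, 0.958], [0.003, -1.0, -0.002]]
contact_force: [0.5, 1.5, 6.3]
grip_width: 0.0489
clock: 6.18
tool_pos: [0.5192, -0.2967, 0.0112]
eef_rot: [[0.958, 0.003, -0.286], [0.286, -0.001, 0.958], [0.003, -1.0, -0.002]]
contact_force: [-0.3, 1.7, 5.8]
grip_width: 0.049
```

View pics/w5.png

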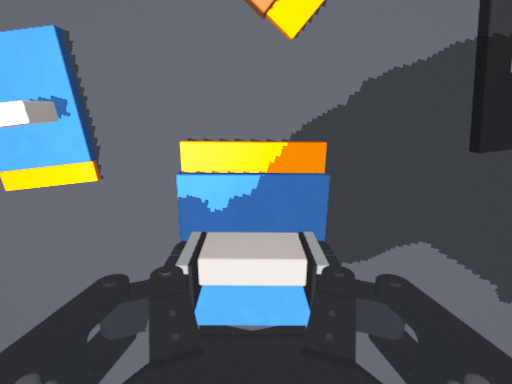

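```bash
python3 -c "
from h import *
print(bay(12,0))"
python3 -m pendant '[[[0,-1,0],0,30],[[0,-2.5,0],0,30],[[0,-4.5,0],0,30],[[0,-7,0],0,30],[[0,-9.5,0],0,30],[[0,-11,0],0,30],[[0,-11,0],0,30]]'
python3 - <<'E'
from h import *
s=snap("wrist","w6")
E
```

```text
[ 0.54286819 -0.02377371]
clock: 6.82
tool_pos: [0.5195, -0.2973, 0.1237]
eef_rot: [[0.958, 0.006, -0.285], [0.285, -0.003, 0.958], [0.005, -1.0, -0.004]]
contact_force: [1.2, 0.1, -1.9]
grip_width: 0.0486
```

View pics/w6.png

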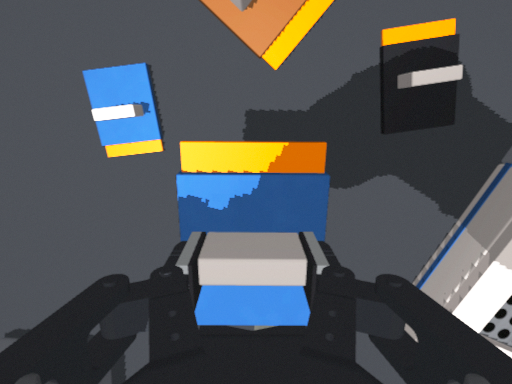

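```bash
python3 -m pendant '[[[0.5,0,1.2],2,30],[[1.5,0,3.6],5,30],[[2.7,0,6.6],9,30],[[3.9,0,9.6],13,30],[[5.1,0,12.6],17,30],[[6.3,0,15.6],20,30],[[7.4,0,18.6],23,30],[[8.5,0,21.4],25,30],[[9.4,0,23.6],25,30],[[10,0,25],25,30],[[10.1,0,25.5],25,30],[[10.1,0,25.5],25,30]]'
python3 -m pendant '[[[0,0,0],0,30],[[0,0,0],0,30],[[0,0,0],0,30]]'
python3 - <<'E'
from h import *
s=snap("wrist","w7");R=s["R"];p=s["p"];print(p,R.round(3).tolist(),totool(np.r_[bay(12,0)-p[:2],0],R), np.degrees(np.arctan2(R[1,0],R[0,0])))
snap("scene","s7")
a=cv2.imread("pics/s7.png")[120:300,140:380];cv2.imwrite("pics/s7c.png",cv2.resize(a,None,fx=3.3,fy=3.3,interpolation=cv2.INTER_CUBIC))
E
```

```text
clock: 7.87
tool_pos: [0.5407, -0.0221, 0.1177]
eef_rot: [[0.989, -0.003, 0.145], [-0.145, 0.0, 0.989], [-0.003, -1.0, -0.0]]
contact_force: [-0.6, -0.1, -2.9]
grip_width: 0.049
clock: 8.12
tool_pos: [0.5416, -0.0241, 0.1189]
eef_rot: [[0.989, -0.001, 0.148], [-0.148, -0.0, 0.989], [-0.001, -1.0, -0.0]]
contact_force: [-0.7, -0.4, -3.4]
grip_width: 0.0488
[ 0.54155816 -0.02413971  0.11892426] [[0.989, -0.001, 0.148], [-0.148, -0.0, 0.989], [-0.001, -1.0, -0.0]] [ 0.12 -0.    0.06] -8.506403291329892
```

View pics/w7.png

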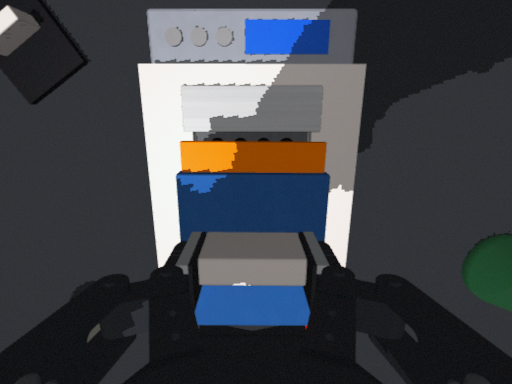

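View pics/s7c.png

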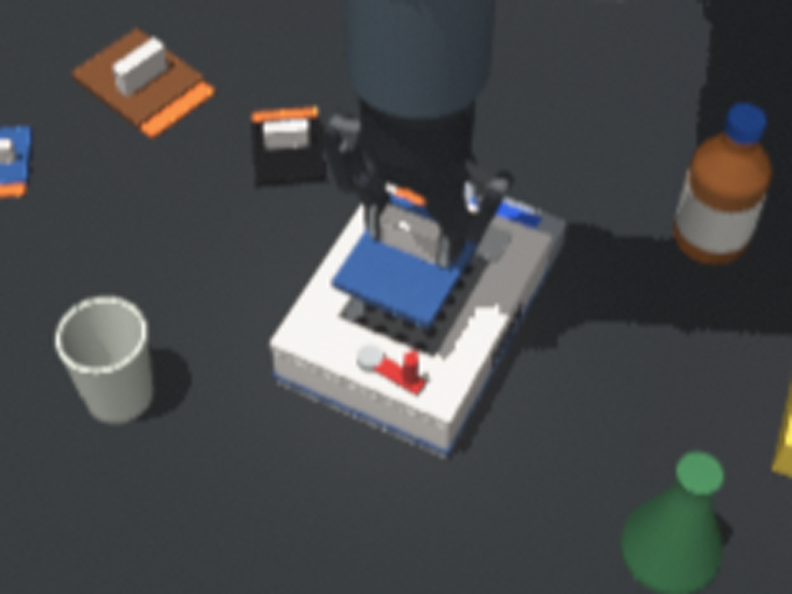

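Run:
```python
from h import *
s=load("w7");H=hsv(s);C=cloud(s);R=s["R"];p=s["p"]
T=(C-p)@R*1000  # tool mm
V=H[...,2].astype(float)
for c in (200,230,260,290,315):
    print(c,[ (r,int(V[r,c]),H[r,c,1],T[r,c].round(0).tolist()) for r in range(126,144,2)])
for r in (95,105,115):
    g=np.abs(np.diff(V[r]));print(r,[(int(i),int(g[i])) for i in np.where(g>14)[0]])
h,S=H[...,0],H[...,1]
m=(h>5)&(h<22)&(S>180)&(V>120);ys,xs=np.where(m&(xs_:=True));print("orange",xs.min(),xs.max(),ys.min(),ys.max(),T[m].min(0),T[m].max(0))
# lip in tool coords via rays at z=.062
for uv in [(182,108),(322,108),(200,131),(310,131)]:
    print(uv,((onz(s,[uv],.062)-p)@R*1000).round(1))
for uv in [(152,200),(356,200)]: pass
print("rim edges",[((onz(s,[uv],.058)-p)@R*1000).round(1)[0].tolist() for uv in [(140,65),(365,65),(145,100),(361,100)]])
```

```text
200 [(126, 230, np.uint8(1), [-61.0, 58.0, -35.0]), (128, 231, np.uint8(2), [-60.0, 57.0, -35.0]), (130, 230, np.uint8(2), [-59.0, 58.0, -35.0]), (132, 118, np.uint8(17), [-56.0, 70.0, -37.0]), (134, 117, np.uint8(15), [-55.0, 71.0, -37.0]), (136, 117, np.uint8(15), [-54.0, 70.0, -37.0]), (138, 116, np.uint8(9), [-52.0, 72.0, -38.0]), (140, 109, np.uint8(16), [-50.0, 72.0, -38.0]), (142, 240, np.uint8(255), [-56.0, 7.0, -26.0])]
230 [(126, 111, np.uint8(5), [-61.0, 57.0, -14.0]), (128, 110, np.uint8(0), [-60.0, 58.0, -14.0]), (130, 109, np.uint8(0), [-59.0, 57.0, -14.0]), (132, 52, np.uint8(15), [-56.0, 71.0, -15.0]), (134, 59, np.uint8(13), [-55.0, 71.0, -15.0]), (136, 59, np.uint8(17), [-53.0, 72.0, -15.0]), (138, 60, np.uint8(17), [-52.0, 71.0, -15.0]), (140, 67, np.uint8(53), [-50.0, 72.0, -16.0]), (142, 219, np.uint8(250), [-56.0, 6.0, -11.0])]
260 [(126, 113, np.uint8(5), [-61.0, 59.0, 6.0]), (128, 112, np.uint8(5), [-60.0, 57.0, 6.0]), (130, 109, np.uint8(5), [-59.0, 58.0, 6.0]), (132, 51, np.uint8(15), [-56.0, 70.0, 7.0]), (134, 56, np.uint8(9), [-55.0, 70.0, 7.0]), (136, 55,
[... 1070 characters left out ...]
, (140, 99), (141, 20), (180, 17), (261, 45), (262, 59), (322, 17), (362, 47), (363, 48), (407, 16)]
105 [(140, 67), (141, 100), (142, 20), (257, 46), (258, 65), (321, 15), (361, 46), (362, 48)]
115 [(141, 68), (142, 99), (143, 22), (217, 15), (221, 41), (222, 23), (223, 39), (236, 42), (237, 23), (238, 39), (252, 39), (253, 49), (359, 17), (360, 48), (361, 41)]
orange 181 325 141 172 [ -71.27969721 -142.22980323  -36.55356649] [-39.6797355   10.99765914  38.91599563]
(182, 108) [[-73.  57. -46.]]
(322, 108) [[-73.   57.   47.6]]
(200, 131) [[-58.   57.  -34.8]]
(310, 131) [[-57.9  57.   40.4]]
rim edges [[-100.1, 61.0, -72.7], [-100.1, 61.0, 74.9], [-78.3, 61.0, -71.7], [-78.2, 61.0, 74.6]]
```

```bash
python3 -m pendant '[[[0.1,1,0],0,30],[[0.1,2.2,0],0,30],[[0.1,3.2,0],0,30],[[0.1,4,0],0,30],[[0.1,4.4,0],0,30],[[0.1,4.7,0],0,30],[[0.1,4.9,0],0,30],[[0.1,5,0],0,30],[[0.1,5,0],0,30],[[0.1,5,0],0,30]]'
```

```text
clock: 9.05
tool_pos: [0.5432, -0.0232, 0.0697]
eef_rot: [[0.989, 0.001, 0.146], [-0.146, 0.0, 0.989], [0.001, -1.0, 0.0]]
contact_force: [0.2, 0.3, -2.6]
grip_width: 0.049
```

```bash
python3 -m pendant '[[[0,0.08,0],0,30],[[0,0.16,0],0,30],[[0,0.2,0],0,30],[[0,0.2,0],0,30]]'
python3 -m pendant '[[[0,0.06,0],0,30],[[0,0.12,0],0,30],[[0,0.15,0],0,30],[[0,0.15,0],0,30]]'
python3 - <<'E'
from h import *
snap("wrist","w8");snap("scene","s8")
a=cv2.imread("pics/s8.png")[150:270,200:330];cv2.imwrite("pics/s8c.png",cv2.resize(a,None,fx=5,fy=5,interpolation=cv2.INTER_CUBIC))
E
```

```text
clock: 9.38
tool_pos: [0.5432, -0.0233, 0.0689]
eef_rot: [[0.989, 0.001, 0.146], [-0.146, -0.0, 0.989], [0.001, -1.0, 0.0]]
contact_force: [-4.6, 1.8, 7.7]
grip_width: 0.0488
clock: 9.72
tool_pos: [0.5431, -0.0233, 0.0686]
eef_rot: [[0.989, 0.002, 0.145], [-0.145, -0.0, 0.989], [0.002, -1.0, -0.0]]
contact_force: [-8.7, 3.6, 14.4]
grip_width: 0.0487
```

View pics/w8.png

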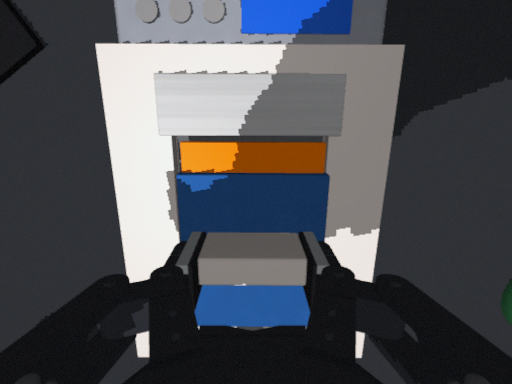

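View pics/s8c.png

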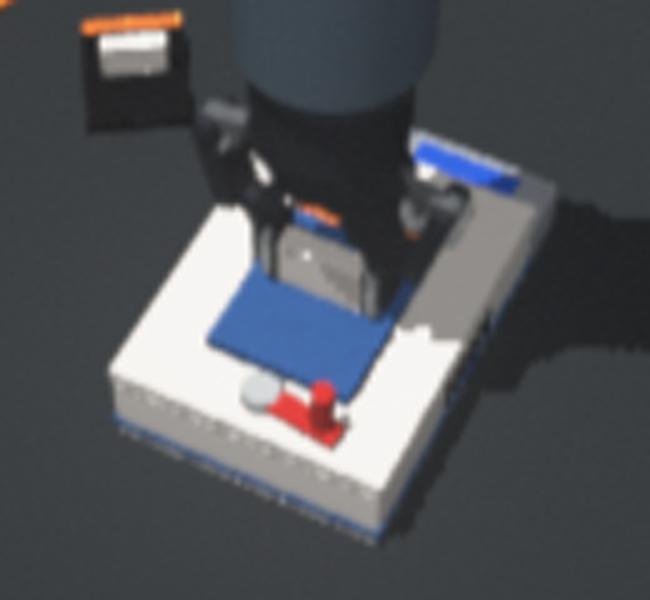

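```bash
python3 - <<'E'
from h import *
s=load("w8");H=hsv(s);V=H[...,2].astype(float);S=H[...,1].astype(float)
for r in (90,105,120,128): 
    g=np.diff(V[r]);i=np.where(np.abs(g)>9)[0];print(r,[(int(k),int(g[k])) for k in i if k<200 or k>300])
for r in (150,155,160,165): 
    g=np.diff(S[r]);i=np.where(np.abs(g)>40)[0];print("S",r,[(int(k),int(g[k])) for k in i])
for r in (139,150,200,220):
    g=np.diff(V[r]);i=np.where(np.abs(g)>9)[0];print("pocket",r,[(int(k),int(g[k])) for k in i if k<210 or k>300])
E
python3 -c "
import cv2
a=cv2.imread('pics/w8.png')[60:260,140:370];cv2.imwrite('pics/w8c.png',cv2.resize(a,None,fx=3,fy=3,interpolation=cv2.INTER_NEAREST))"
```

```text
90 [(100, 103), (101, 72), (102, 12), (153, -11), (154, -20), (344, 16), (345, 15), (397, -34), (398, -64), (439, 11), (476, 16), (477, 12)]
105 [(102, 96), (103, 78), (104, 14), (155, -15), (156, -15), (343, 17), (395, -37), (396, -56), (397, -11), (439, 10)]
120 [(104, 92), (105, 79), (106, 14), (156, -16), (341, 15), (342, 16), (393, -39), (394, -66), (409, 16), (410, 10)]
128 [(105, 63), (106, 98), (107, 23), (157, -15), (158, -13), (340, 10), (341, 17), (392, -40), (393, -60), (403, 11)]
S 150 [(179, 189), (324, -80), (325, -129)]
S 155 [(179, 145), (180, 54), (324, -119), (325, -118)]
S 160 [(179, 48), (180, 118), (181, 42), (324, -112), (325, -89)]
S 165 [(180, 192), (323, -84), (324, -122)]
pocket 139 [(106, 23), (107, 127), (108, 36), (170, -40), (171, -106), (172, -25), (175, 23), (176, -12), (177, 11), (178, 21), (187, -20), (188, -29), (189, -11), (321, 13), (322, 23), (324, -14), (327, 41), (328, 22), (390, -27), (391, -49), (392, -11)]
pocket 150 [(108, 66), (109, 99), (110, 21), (171, -52), (172, -116), (176, 13), (177, -12), (178, -19), (179, 143), (180, 43), (324, -28), (325, -37), (326, 23), (327, 28), (389, -35), (390, -39)]
pocket 200 [(115, 102), (116, 71), (117, 11), (167, -21), (168, -63), (169, -26), (175, -27), (176, -28), (327, 24), (328, 21), (382, -36), (383, -40)]
pocket 220 [(118, 145), (119, 43), (172, -39), (173, -69), (176, -23), (177, -39), (179, 13), (325, 26), (326, 24), (379, -32), (380, -40)]
```

View pics/w8c.png

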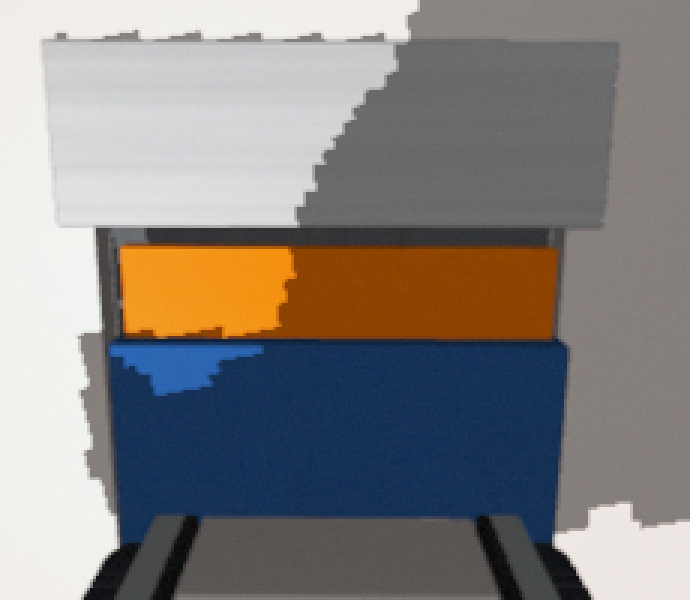

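```bash
python3 -m pendant '[[[0,-0.3,0],0,30],[[0,-0.6,0],0,30],[[0,-0.6,-0.15],0,30],[[0,-0.6,-0.15],0,30],[[0,-0.4,-0.15],0,30],[[0,-0.2,-0.15],0,30],[[0,0,-0.15],0,30],[[0,0.1,-0.15],0,30],[[0,0.2,-0.15],0,30],[[0,0.2,-0.15],0,30]]'
python3 -m pendant '[[[0,0.05,0],0,30],[[0,0.1,0],0,30],[[0,0.15,0],0,30],[[0,0.15,0],0,30]]'
```

```text
clock: 10.65
tool_pos: [0.5412, -0.0247, 0.0655]
eef_rot: [[0.989, -0.002, 0.146], [-0.146, -0.0, 0.989], [-0.002, -1.0, -0.0]]
contact_force: [-13.3, 3.4, 16.9]
grip_width: 0.0489
clock: 10.98
tool_pos: [0.5409, -0.0247, 0.0642]
eef_rot: [[0.989, -0.002, 0.146], [-0.146, -0.0, 0.989], [-0.002, -1.0, -0.0]]
contact_force: [-15.8, 4.6, 19.0]
grip_width: 0.0488
```

```bash
cat > v.py <<'E'
import sys
from h import *
n=sys.argv[1]
s=snap("wrist","w"+n);a=s["color"][60:260,140:370,::-1]
b=snap("scene","s"+n)["color"][160:250,210:320,::-1]
A=cv2.resize(a,(460,400),interpolation=cv2.INTER_NEAREST);B=cv2.resize(b,(340,278),interpolation=cv2.INTER_CUBIC)
o=np.zeros((400,800,3),np.uint8);o[:,:460]=A;o[:278,460:]=B
cv2.imwrite(f"pics/v{n}.png",o)
E
python3 v.py 9
```

```text
(no output)
```

View pics/v9.png

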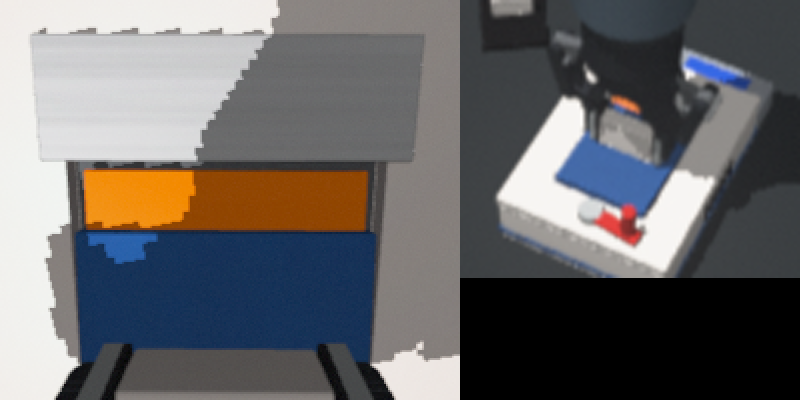

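```bash
cat > t.py <<'E'
import sys
from h import *
# tilt of cover from wrist depth: blue & orange surfaces in tool coords
s=load("w"+sys.argv[1]);H=hsv(s);C=cloud(s);T=((C-s["p"])@s["R"])*1000
h,S,V=H[...,0],H[...,1],H[...,2]
for nm,m in (("orange",(h>5)&(h<22)&(S>180)&(V>90)),("blue",(h>100)&(h<122)&(S>150)&(V>50))):
    q=np.zeros_like(m);q[135:245,160:345]=True
    m=cv2.erode((m&q).astype(np.uint8),np.ones((3,3)))>0
    P=T[m];P=P[(np.abs(P[:,2])<45)&(np.abs(P[:,0])<70)]
    if len(P)<20: print(nm,len(P));continue
    A=np.c_[P[:,0],P[:,2],np.ones(len(P))];k=np.linalg.lstsq(A,P[:,1],rcond=None)[0]
    xs=P[:,0];print(nm,len(P),"x",xs.min().round(1),xs.max().round(1),"pitch deg",np.degrees(np.arctan(-k[0])).round(2),"roll",np.degrees(np.arctan(k[1])).round(2),"world z at xmin/mean",(s["p"][2]*1000-P[xs<xs.min()+3][:,1].mean()).round(1),(s["p"][2]*1000-P[:,1].mean()).round(1))
E
for k in 7 8 9; do python3 t.py $k; done
```

```text
orange 4063 x -55.9 -40.3 pitch deg -0.18 roll -0.11 world z at xmin/mean 112.4 112.4
blue 8307 x -40.2 -3.0 pitch deg -0.1 roll -0.15 world z at xmin/mean 117.2 117.3
orange 4072 x -55.8 -40.2 pitch deg 0.27 roll -0.07 world z at xmin/mean 61.5 61.5
blue 8319 x -40.1 -3.1 pitch deg 0.65 roll -0.11 world z at xmin/mean 66.5 66.7
orange 3847 x -53.3 -38.4 pitch deg 5.29 roll 0.01 world z at xmin/mean 53.4 53.9
blue 8093 x -38.5 -3.2 pitch deg 5.31 roll -0.05 world z at xmin/mean 59.8 61.1
```

```bash
python3 -m pendant '[[[-0.1,-0.1,0],0,30],[[-0.25,-0.2,0],0,30],[[-0.4,-0.2,0],0,30],[[-0.55,-0.2,0],0,30],[[-0.7,-0.2,0],0,30],[[-0.85,-0.2,0],0,30],[[-1,-0.2,0],0,30],[[-1.1,-0.2,0],0,30],[[-1.1,-0.2,0],0,30]]'
python3 v.py 10; python3 t.py 10
```

```text
clock: 11.83
tool_pos: [0.5314, -0.0231, 0.0641]
eef_rot: [[0.989, -0.0, 0.147], [-0.147, 0.0, 0.989], [-0.001, -1.0, 0.0]]
contact_force: [1.1, -0.8, -0.2]
grip_width: 0.0491
orange 1760 x -45.6 -38.5 pitch deg 4.17 roll -0.0 world z at xmin/mean 54.5 54.7
blue 8150 x -38.7 -3.2 pitch deg 4.5 roll -0.03 world z at xmin/mean 60.1 61.2
```

View pics/v10.png

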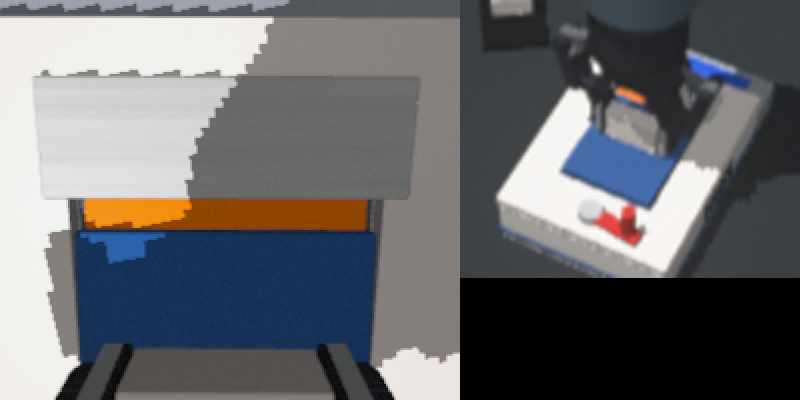

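```bash
python3 -m pendant '[[[0.05,0.08,0],0,30],[[0.09,0.16,0],0,30],[[0.13,0.24,0],0,30],[[0.17,0.32,0],0,30],[[0.2,0.4,0],0,30],[[0.22,0.45,0],0,30],[[0.22,0.5,0],0,30],[[0.22,0.5,0],0,30]]'
python3 v.py 11; python3 t.py 11
```

```text
clock: 12.6
tool_pos: [0.5316, -0.0232, 0.0632]
eef_rot: [[0.989, -0.003, 0.146], [-0.146, -0.0, 0.989], [-0.002, -1.0, -0.0]]
contact_force: [-21.6, 6.7, 35.9]
grip_width: 0.0489
orange 1787 x -45.6 -38.5 pitch deg 3.81 roll -0.03 world z at xmin/mean 53.3 53.4
blue 8124 x -38.6 -3.3 pitch deg 5.2 roll -0.07 world z at xmin/mean 58.9 60.1
```

View pics/v11.png

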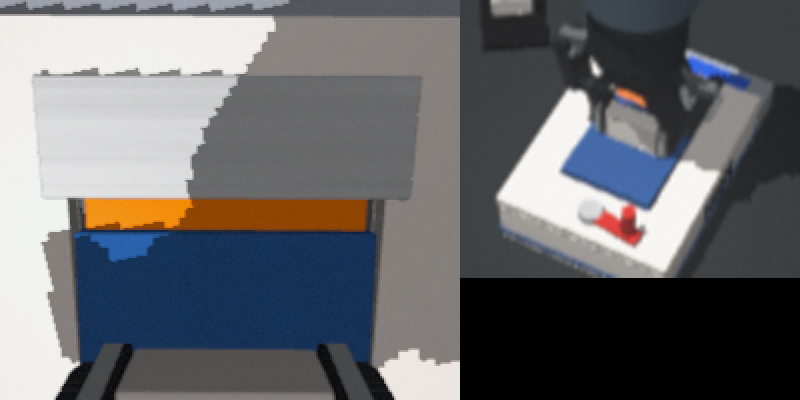

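```bash
python3 -m pendant '[[[0,-0.2,0],0,30],[[-0.1,-0.4,0],0,30],[[-0.22,-0.5,0],0,30],[[-0.32,-0.5,0],0,30],[[-0.42,-0.5,0],0,30],[[-0.5,-0.5,0],0,30],[[-0.5,-0.5,0],0,30]]'
python3 v.py 12; python3 t.py 12
```

```text
clock: 13.28
tool_pos: [0.5285, -0.0229, 0.0636]
eef_rot: [[0.989, -0.001, 0.147], [-0.147, -0.0, 0.989], [-0.001, -1.0, -0.0]]
contact_force: [-0.2, 0.1, -3.7]
grip_width: 0.0488
orange 907 x -42.9 -38.6 pitch deg -0.72 roll -0.01 world z at xmin/mean 54.4 54.4
blue 8153 x -38.7 -3.1 pitch deg 4.36 roll -0.04 world z at xmin/mean 59.6 60.7
```

View pics/v12.png

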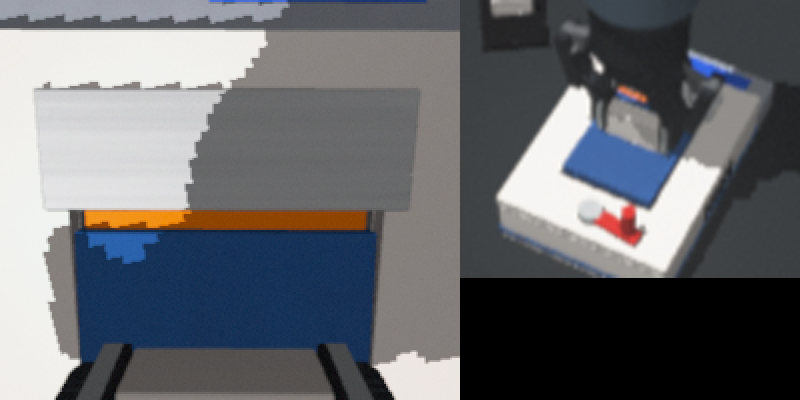

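```bash
python3 -m pendant '[[[0.03,0.08,0],0,30],[[0.06,0.16,0],0,30],[[0.09,0.22,0],0,30],[[0.1,0.25,0],0,30],[[0.1,0.25,0],0,30]]'
python3 v.py 13; python3 t.py 13
```

```text
clock: 13.8
tool_pos: [0.5299, -0.0229, 0.0622]
eef_rot: [[0.989, -0.0, 0.146], [-0.146, -0.0, 0.989], [-0.0, -1.0, -0.0]]
contact_force: [-2.2, 0.8, 3.8]
grip_width: 0.0487
orange 1225 x -44.2 -38.7 pitch deg 1.89 roll -0.02 world z at xmin/mean 53.4 53.4
blue 8158 x -38.8 -3.2 pitch deg 3.76 roll -0.02 world z at xmin/mean 58.6 59.6
```

```bash
python3 -m pendant '[[[0.02,0.06,0],0,30],[[0.05,0.12,0],0,30],[[0.08,0.18,0],0,30],[[0.1,0.22,0],0,30],[[0.1,0.25,0],0,30],[[0.1,0.25,0],0,30]]'
python3 v.py 14; python3 t.py 14
```

```text
clock: 14.4
tool_pos: [0.5314, -0.0231, 0.06]
eef_rot: [[0.989, 0.001, 0.146], [-0.146, -0.0, 0.989], [0.001, -1.0, -0.0]]
contact_force: [-2.8, 1.3, 6.7]
grip_width: 0.049
orange 1315 x -45.5 -40.1 pitch deg -0.18 roll -0.09 world z at xmin/mean 53.0 53.0
blue 8389 x -40.1 -3.3 pitch deg 1.58 roll -0.06 world z at xmin/mean 58.0 58.4
```

View pics/v14.png

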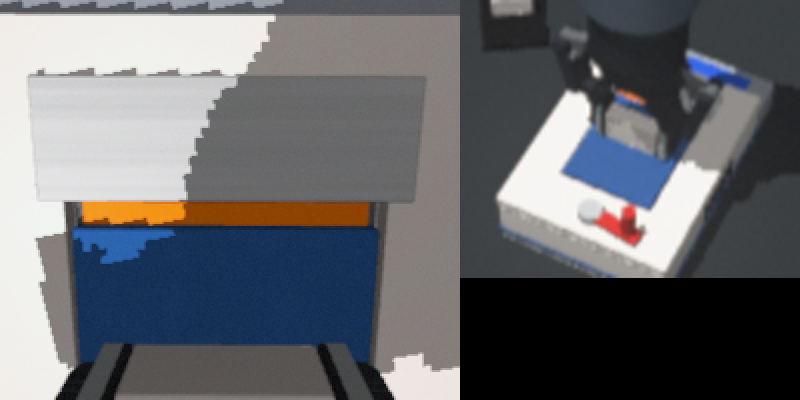

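```bash
python3 -m pendant '[[[0.02,0.05,0],0,30],[[0.04,0.1,0],0,30],[[0.06,0.15,0],0,30],[[0.06,0.2,0],0,30],[[0.06,0.22,0],0,30],[[0.06,0.22,0],0,30]]'
python3 v.py 15; python3 t.py 15
```

```text
clock: 15.0
tool_pos: [0.5325, -0.0233, 0.0585]
eef_rot: [[0.989, 0.002, 0.146], [-0.146, -0.0, 0.989], [0.002, -1.0, -0.0]]
contact_force: [-3.9, 0.2, 9.5]
grip_width: 0.0493
orange 1303 x -46.7 -41.0 pitch deg -2.76 roll -0.1 world z at xmin/mean 52.7 52.7
blue 8520 x -41.1 -3.5 pitch deg -0.03 roll -0.06 world z at xmin/mean 57.6 57.6
```

View pics/v15.png

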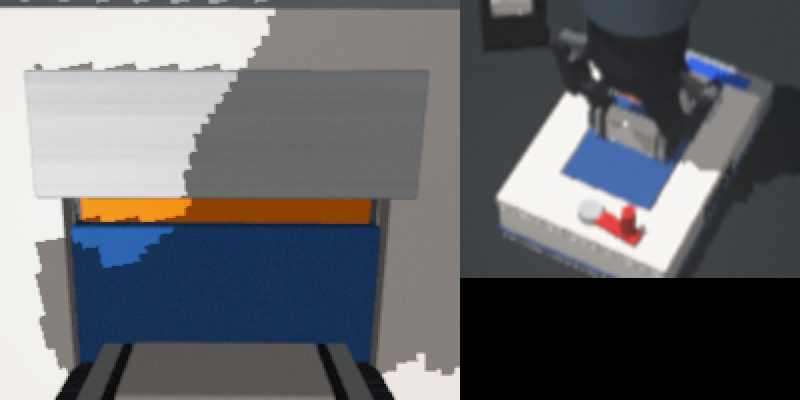

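```bash
python3 -m pendant '[[[0,-0.05,0],0,62],[[0,-0.05,0],0,66],[[0,-0.05,0],0,72],[[0,-0.05,0],0,80],[[0,-0.05,0],0,80],[[0,-1,0],0,80],[[0,-3,0],0,80],[[0,-6,0],0,80],[[0,-9,0],0,60],[[0,-12,0],0,30],[[0,-12,0],0,30]]'
python3 - <<'E'
from h import *
s=snap("wrist","w16");snap("scene","s16")
p,R=s["p"],s["R"];H=hsv(s);C=cloud(s);h,S,V=H[...,0],H[...,1],H[...,2];Z=C[...,2]
m=(h>100)&(h<122)&(S>150)&(V>50)&(Z>.04)
P=C[m];A=np.c_[P[:,:2],np.ones(len(P))];k=np.linalg.lstsq(A,P[:,2],rcond=None)[0];print(len(P),np.degrees(k[:2]),P[:,2].mean())
print(p,R.round(3).tolist())
E
```

```text
clock: 16.02
tool_pos: [0.5352, -0.0234, 0.1846]
eef_rot: [[0.989, 0.012, 0.146], [-0.146, -0.0, 0.989], [0.012, -1.0, 0.002]]
contact_force: [1.0, -0.4, 0.5]
grip_width: 0.0327
6034 [-7.46896663  1.24294876] 0.059389128959414145
[ 0.53516846 -0.02340333  0.18463698] [[0.989, 0.012, 0.146], [-0.146, -0.0, 0.989], [0.012, -1.0, 0.002]]
```

View pics/w16.png

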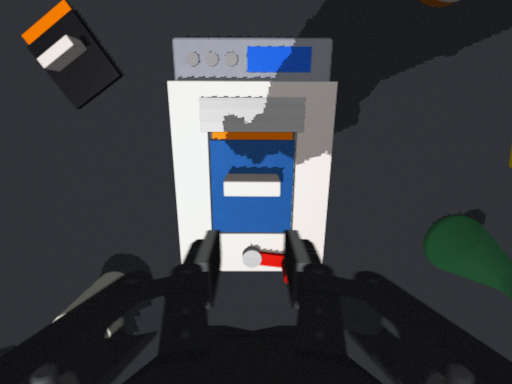

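```bash
python3 -m pendant '[[[0,0,0],0,30],[[0,0,0],0,30]]'
python3 - <<'E'
from h import *
s=snap("wrist","w17")
p,R=s["p"],s["R"];H=hsv(s);C=cloud(s);h,S,V=H[...,0],H[...,1],H[...,2];Z=C[...,2]
m=(h>100)&(h<122)&(S>150)&(V>50)&(Z>.045)&(Z<.066)&(C[...,0]>.47)&(C[...,0]<.6)
P=C[m];A=np.c_[P[:,:2],np.ones(len(P))];k=np.linalg.lstsq(A,P[:,2],rcond=None)[0];print(len(P),np.degrees(k[:2]),P[:,2].mean())
w=(S<40)&(V>180)&(Z>.05)&(Z<.064)&(C[...,0]>.56);Q=C[w];print("rim",len(Q),np.median(Q[:,2]), np.median(Z[m]))
print(p,R.round(3).tolist())
s=snap("top","t17");H=hsv(s);h,S,V=H[...,0],H[...,1],H[...,2];C=cloud(s);Z=C[...,2]
m=((h<6)|(h>174))&(S>120)&(V>60)&(np.abs(C[...,0]-.61)<.06)&(np.abs(C[...,1])<.09)
P=C[m];print(len(P),P.mean(0)); 
hi=P[P[:,2]>.085];print("post?",len(hi),hi.mean(0) if len(hi) else "")
E
python3 -c "
import cv2
a=cv2.imread('pics/t17.png')[110:270,200:440];cv2.imwrite('pics/t17c.png',cv2.resize(a,None,fx=3.3,fy=3.3,interpolation=cv2.INTER_CUBIC))"
```

```text
clock: 16.28
tool_pos: [0.5309, -0.0232, 0.1761]
eef_rot: [[0.989, -0.002, 0.147], [-0.147, -0.0, 0.989], [-0.002, -1.0, -0.001]]
contact_force: [-1.5, 0.0, 0.4]
grip_width: 0.026
5943 [-0.04017102  0.03934769] 0.057627717645927216
rim 3512 0.057578891252316605 0.05763387979990969
[ 0.53088197 -0.02320538  0.17610092] [[0.989, -0.002, 0.147], [-0.147, -0.0, 0.989], [-0.002, -1.0, -0.001]]
0 [nan nan nan]
post? 0 <stdin>:10: RuntimeWarning: Mean of empty slice.
  ret = um.true_divide(
```

View pics/t17c.png

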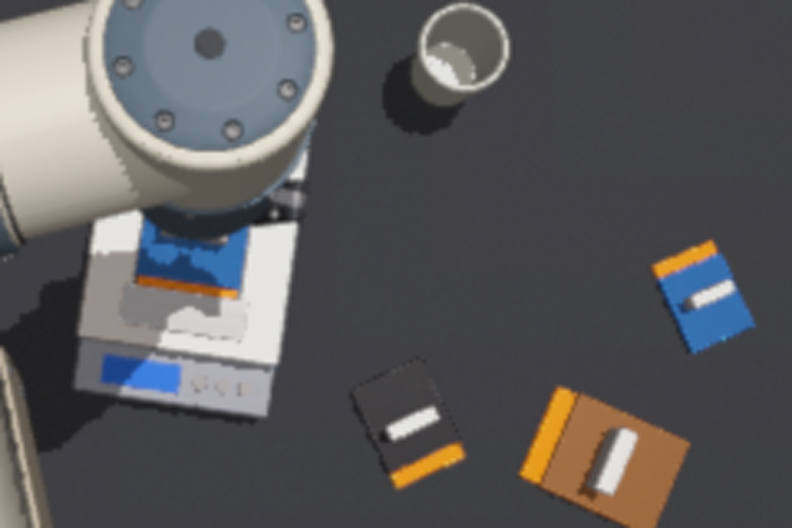

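View pics/w17.png

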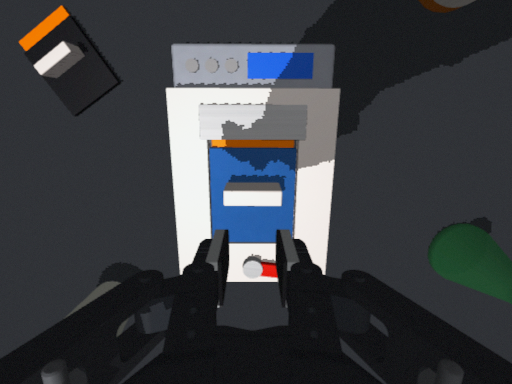

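Run:
```python
from h import *
s=load("w3");q=onz(s,[[267,263]],.096)[0];print(q)
d=(q[:2]-bay(80.5,0))*1000;print(np.hypot(*d)); a=np.arctan2(d[1],d[0]);f=np.pi+BY-a;print("phi",f)
s=load("s16");H=hsv(s);h,S,V=H[...,0],H[...,1],H[...,2];C=cloud(s)
m=((h<6)|(h>174))&(S>120)&(V>60)&(np.abs(C[...,0]-.61)<.06)&(np.abs(C[...,1])<.09)
P=C[m];hi=P[P[:,2]>.078];q=hi.mean(0);print(len(P),len(hi),q)
d=(q[:2]-bay(80.5,0))*1000;print(np.hypot(*d),np.pi+BY-np.arctan2(d[1],d[0]))
f=1.78
import json
s=load("w17");p,R=s["p"],s["R"]
print("post",post(f),"tool shift",totool(np.r_[post(f),.0745]-p,R))
```

```text
[ 6.19235840e-01 -1.21426724e-04  9.60000000e-02]
34.85981656688115
phi 1.6723132605481799
86 27 [ 6.25993597e-01 -3.97184825e-04  9.00820075e-02]
36.86225750489751 1.8527722926726462
post [ 6.23215290e-01 -1.75486413e-04] tool shift [ 8.82 10.14  3.64]
```

```bash
python3 -m pendant '[[[0.7,0,0.3],-7,30],[[1.5,0,0.6],-14,30],[[2.2,0,0.9],-21,30],[[3,0,1.2],-28,30],[[3.7,0,1.5],-35,30],[[4.5,0,1.8],-42,30],[[5.2,0,2.1],-49,30],[[6,0,2.4],-56,30],[[6.7,0,2.7],-63,30],[[7.5,0,3],-70,30],[[8.2,0,3.3],-77,30],[[8.6,0,3.6],-81.5,30]]'
python3 -m pendant '[[[0,1,0],0,30],[[0,2,0],0,30],[[0,3,0],0,30],[[0,3,0],0,30]]'
python3 - <<'E'
from h import *
from workcell import env
s=snap("wrist","w18");R=s["R"];p=s["p"]
H=hsv(s);C=cloud(s);h,S,V=H[...,0],H[...,1],H[...,2];Z=C[...,2]
m=((h<6)|(h>174))&(S>150)&(V>80)&(np.hypot(C[...,0]-.61,C[...,1]+.034)<.06)
t=m&(Z>.0925);ys,xs=np.where(t);print(len(xs),xs.mean(),ys.mean())
q=onz(s,[[xs.mean(),ys.mean()]],.096)[0];d=(q[:2]-bay(80.5,0))*1000
print(q,np.hypot(*d),np.pi+BY-np.arctan2(d[1],d[0]));print(p,R.round(3).tolist(),totool(np.r_[q[:2],.0745]-p,R),env.observe()["joint_positions"])
E
```

```text
clock: 17.38
tool_pos: [0.6222, -0.0002, 0.1759]
eef_rot: [[0.285, -0.002, -0.958], [0.958, -0.001, 0.285], [-0.001, -1.0, 0.002]]
contact_force: [-0.5, -0.8, -0.2]
grip_width: 0.0257
clock: 17.72
tool_pos: [0.6198, -0.0003, 0.1434]
eef_rot: [[0.293, -0.006, -0.956], [0.956, -0.0, 0.293], [-0.002, -1.0, 0.006]]
contact_force: [0.6, 0.3, -0.6]
grip_width: 0.0258
202 250.2128712871287 213.67821782178217
[ 6.19877551e-01 -5.01081650e-04  9.60000000e-02] 34.658022594895755 1.6929639840326378
[ 6.19765353e-01 -2.85320610e-04  1.43361391e-01] [[0.293, -0.006, -0.956], [0.956, -0.0, 0.293], [-0.002, -1.0, 0.006]] [-0.    6.89 -0.06] [ 1.43553991e+01  2.47783433e+01  8.26616382e+00 -2.32997838e-02
 -7.37310079e+01 -3.13630024e+01]
```

View pics/w18.png

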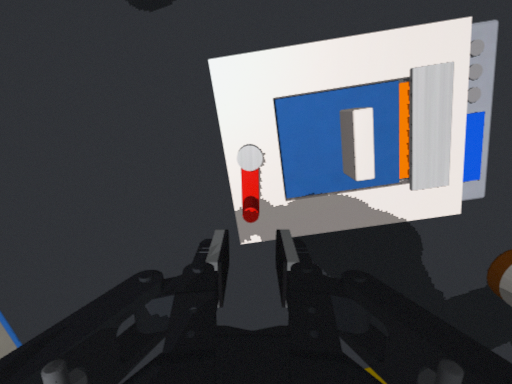

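```bash
python3 -m pendant '[[[0,1.5,-0.05],0,30],[[0,3.5,-0.05],0,30],[[0,5.2,-0.05],0,30],[[0,6.4,-0.05],0,30],[[0,6.9,-0.05],0,30],[[0,6.9,-0.05],0,30],[[0,6.9,-0.05],0,30]]'
python3 - <<'E'
from h import *
s=snap("wrist","w19");R=s["R"];p=s["p"];print(p,s["R"].round(3).tolist())
for i,f in enumerate(np.linspace(1.69,-.22,17)): print(i,round(f,2),totool(np.r_[post(f)-post(1.69),0],R)[[0,2]],round(-6.16*i,1))
E
```

```text
clock: 18.35
tool_pos: [0.6228, -0.0004, 0.0788]
eef_rot: [[0.291, 0.001, -0.957], [0.957, -0.0, 0.291], [-0.0, -1.0, -0.001]]
contact_force: [-0.3, -0.1, 1.3]
grip_width: 0.0259
[ 6.22777483e-01 -4.04952694e-04  7.88268822e-02] [[0.291, 0.001, -0.957], [0.957, -0.0, 0.291], [-0.0, -1.0, -0.001]]
0 1.69 [0. 0.] -0.0
1 1.57 [-0.04  0.43] -6.2
2 1.45 [-0.13  0.85] -12.3
3 1.33 [-0.26  1.25] -18.5
4 1.21 [-0.45  1.64] -24.6
5 1.09 [-0.68  2.01] -30.8
6 0.97 [-0.95  2.34] -37.0
7 0.85 [-1.26  2.64] -43.1
8 0.74 [-1.6   2.89] -49.3
9 0.62 [-1.97  3.11] -55.4
10 0.5 [-2.37  3.28] -61.6
11 0.38 [-2.78  3.4 ] -67.8
12 0.26 [-3.2   3.48] -73.9
13 0.14 [-3.63  3.5 ] -80.1
14 0.02 [-4.06  3.47] -86.2
15 -0.1 [-4.48  3.39] -92.4
16 -0.22 [-4.89  3.26] -98.6
```

View pics/w19.png

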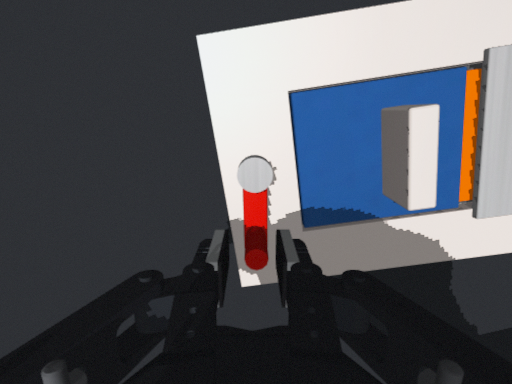

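```bash
python3 -m pendant '[[[0,0,0.43],-6,30],[[-0.13,0,0.85],-12,30],[[-0.26,0,1.25],-18,30],[[-0.45,0,1.64],-25,30],[[-0.68,0,2],-31,30],[[-0.95,0,2.34],-37,30],[[-1.26,0,2.64],-43,30],[[-1.6,0,2.9],-49,30],[[-1.97,0,3.1],-55.5,30],[[-2.37,0,3.28],-61.5,30],[[-2.78,0,3.4],-68,30],[[-3.2,0,3.48],-74,30]]'
python3 - <<'E'
from h import *
s=snap("wrist","w20");R=s["R"];p=s["p"];print(p)
for f in (.26,.14,.02,-.1,-.22,-.3): print(f,totool(np.r_[post(f)-p[:2],0],R)[[0,2]],totool(np.r_[post(f)-post(.26),0],R)[[0,2]])
E
```

```text
clock: 19.4
tool_pos: [0.5806, -0.0202, 0.0796]
eef_rot: [[-0.842, 0.003, -0.539], [0.539, 0.001, -0.842], [-0.002, -1.0, -0.003]]
contact_force: [0.4, 2.3, 0.5]
grip_width: 0.0257
[ 0.58064728 -0.02016589  0.07960483]
0.26 [0.29 0.12] [0. 0.]
0.14 [0.19 0.54] [-0.09  0.42]
0.02 [0.05 0.95] [-0.24  0.83]
-0.1 [-0.14  1.33] [-0.43  1.21]
-0.22 [-0.38  1.69] [-0.67  1.58]
-0.3 [-0.56  1.92] [-0.85  1.8 ]
```

View pics/w20.png

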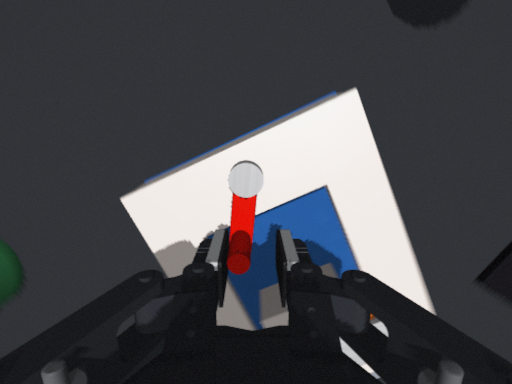

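```bash
python3 -m pendant '[[[-0.05,0,0.3],-5,30],[[-0.15,0,0.6],-10,30],[[-0.25,0,0.85],-14,30],[[-0.35,0,1.05],-17,30],[[-0.4,0,1.2],-17,30],[[-0.45,0,1.3],-17,30],[[-0.5,0,1.4],-17,30],[[-0.5,0,1.4],-17,30]]'
python3 - <<'E'
from h import *
s=snap("wrist","w21");R=s["R"];p=s["p"];print(p)
H=hsv(s);C=cloud(s);h,S,V=H[...,0],H[...,1],H[...,2];Z=C[...,2]
m=((h<6)|(h>174))&(S>150)&(V>80)&(np.hypot(C[...,0]-.61,C[...,1]+.034)<.06)
ys,xs=np.where(m&(Z>.0925));q=onz(s,[[xs.mean(),ys.mean()]],.096)[0];d=(q[:2]-bay(80.5,0))*1000
print(len(xs),q,np.hypot(*d),np.pi+BY-np.arctan2(d[1],d[0])%(2*np.pi))
E
```

```text
clock: 20.12
tool_pos: [0.5768, -0.0353, 0.0785]
eef_rot: [[-0.961, 0.001, -0.276], [0.276, -0.0, -0.961], [-0.001, -1.0, -0.0]]
contact_force: [0.6, 0.2, 0.6]
grip_width: 0.0259
[ 0.57680788 -0.0353412   0.0785306 ]
429 [ 0.5764826 -0.0275345  0.096    ] 34.721410772629234 0.035981116191513784
```

View pics/w21.png

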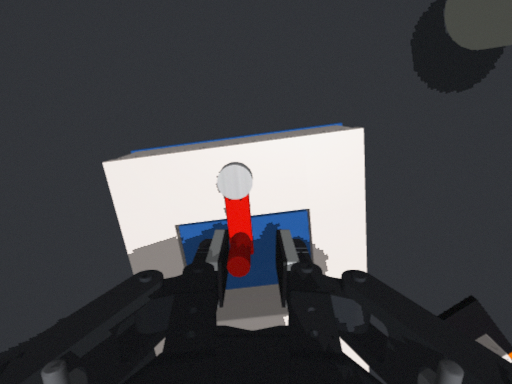

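```bash
python3 -m pendant '[[[0,0,0.1],0,30],[[0,0,0.2],0,30],[[0,0,0.25],0,30],[[0,0,0.25],0,30]]'
python3 -m pendant '[[[0,0,0.1],0,30],[[0,0,0.2],0,30],[[0,0,0.25],0,30],[[0,0,0.25],0,30]]'
```

```text
clock: 20.5
tool_pos: [0.5761, -0.0372, 0.0782]
eef_rot: [[-0.962, 0.001, -0.275], [0.275, 0.001, -0.962], [-0.001, -1.0, -0.001]]
contact_force: [0.7, 2.9, 0.6]
grip_width: 0.0254
clock: 20.83
tool_pos: [0.576, -0.0377, 0.0782]
eef_rot: [[-0.962, 0.003, -0.274], [0.274, 0.004, -0.962], [-0.001, -1.0, -0.004]]
contact_force: [1.9, 9.8, 1.2]
grip_width: 0.0255
```

```bash
python3 -m pendant '[[[0,0,-0.4],0,30],[[0,0,-0.8],0,30],[[0,0,-0.8],0,30],[[0,-1.5,-0.8],0,30],[[0,-4.5,-0.8],0,30],[[0,-8,-0.8],0,30],[[0,-11,-0.8],0,30],[[0,-13,-0.8],0,30],[[0,-13,-0.8],0,30],[[0,-13,-0.8],0,30]]'
python3 - <<'E'
from h import *
s=snap("wrist","w22");R=s["R"];p=s["p"];print(p)
H=hsv(s);C=cloud(s);h,S,V=H[...,0],H[...,1],H[...,2];Z=C[...,2]
m=((h<6)|(h>174))&(S>150)&(V>80)&(np.hypot(C[...,0]-.61,C[...,1]+.034)<.06)
ys,xs=np.where(m&(Z>.0925));q=onz(s,[[xs.mean(),ys.mean()]],.096)[0];d=(q[:2]-bay(80.5,0))*1000
print(len(xs),q,np.hypot(*d),np.pi+BY-np.arctan2(d[1],d[0])%(2*np.pi))
b=(h>100)&(h<122)&(S>150)&(V>50)&(Z>.045)&(Z<.066)&(C[...,0]>.47)&(C[...,0]<.6)
P=C[b];A=np.c_[P[:,:2],np.ones(len(P))];k=np.linalg.lstsq(A,P[:,2],rcond=None)[0];print(len(P),np.degrees(k[:2]),P[:,2].mean())
E
```

```text
clock: 21.67
tool_pos: [0.5775, -0.0327, 0.2091]
eef_rot: [[-0.962, 0.002, -0.275], [0.275, -0.0, -0.962], [-0.002, -1.0, -0.0]]
contact_force: [0.5, 0.7, 0.0]
grip_width: 0.0255
[ 0.57752462 -0.03271739  0.20909819]
120 [ 0.57545064 -0.02882781  0.096     ] 35.52886550214526 -0.005139305475494904
3700 [ 0.00091268 -0.77279731] 0.0577526579045864
```

View pics/w22.png

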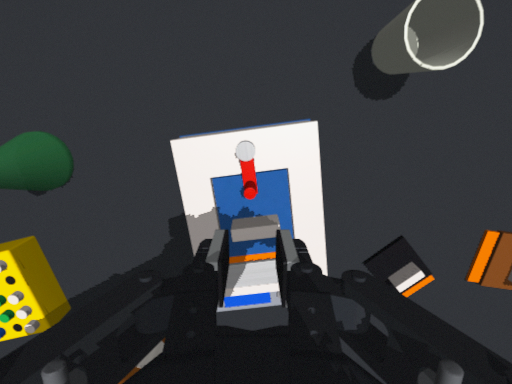

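Run:
```python
from h import *
a=load("top0");b=snap("top","t23");snap("scene","s23")
d=np.abs(a["color"].astype(int)-b["color"]).max(2)
for n,(u,v) in dict(rack=(127,189),bottle=(172,248),flask=(168,133),beaker=(338,128)).items():
    print(n,(d[v-22:v+22,u-22:u+22]>40).sum())
```

```text
rack 965
bottle 1936
flask 1936
beaker 0
```

View pics/s23.png

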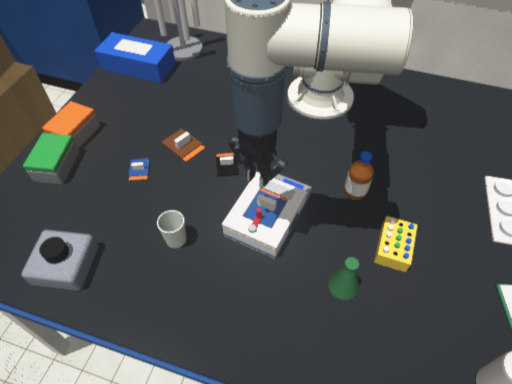

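Run:
```python
from h import *
a=load("scene0");b=load("s23")
d=np.abs(a["color"].astype(int)-b["color"]).max(2)
for n,(u,v) in dict(rack=(397,243),bottle=(359,180),flask=(344,280),beaker=(173,230)).items(): print(n,(d[v-22:v+22,u-22:u+22]>40).sum())
from workcell import env
print(env.job_done())
```

```text
rack 24
bottle 29
flask 0
beaker 0
the job is handed in; nothing more can be done
None
```

The sample bay is closed: the cover lies flat in its pocket under the lip, and the red latch is fully back over it. I handed the job in at about 22 s of the 69 s allowed; no verdict was reported.

**What I did:**
1. I swung the latch out to about 1.69 rad.
2. I gripped the larger blue cover across the ends of its rib.
3. I tilted it about 5° by pressing its tail on the rim, then slid the tongue under the lip.
4. I lowered it flat in small, held steps and released it only once it was level.
5. I swung the latch back to its stop, where the arm felt about 10 N, and moved the gripper clear.

**Last checks:**
- **Cover:** before the latch was closed, its top measured 57.6 mm, the same as the rim, with a tilt under 0.1°. A check after closing gave 57.8 mm but a sideways tilt of about 0.8°. I did not resolve this; the gripper and shadows hid part of the cover in that picture.
- **Latch:** about 0.00 rad (measured −0.005).
- **Other objects:** the rack, bottle, flask and beaker stand where they were in the scene camera. The top camera could confirm only the beaker, because the arm blocked its view of the other three.

**What went wrong:** the first attempt to lower the cover caught its tail on the rim, with about 42 N at the wrist. I raised it, slid it about 3 mm further under the lip, and it then went down at under about 11 N.

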